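Eject the cassette from the push-push dock and stow it in the spring holder

ROBOT

A 6-joint arm with a two-finger parallel gripper is mounted at the origin on a cart in front of the work surface, level with it; the furniture and walls round the work are solid. World frame = base frame: x ahead of the robot, y to its left, z up, the work surface at z = 0. Lengths are in mm, angles in rad, forces in N, time in s.
With the tool pointing down it reaches from about 350 to 950 mm from the base axis. Payload 17.4 kg.
Tool frame: the origin (TCP) lies at the very end of the fingers, on their centre line; the grasp point (between the pads) lies 19 mm behind it; z points along the fingers, y is the line along which they close (so a half turn about z gives the same grasp; the last joint's range is limited). The gripper opens to 93 mm and grips with 3 to 60 N. Pads are 15 mm wide; open, the fingers measure 128 mm over their backs; the gripper's body (75 mm by 188 mm) begins 65 mm behind the grasp point.
Start: joints at [-1.294, 0.116, 1.442, -0, 1.584, -0.038], TCP at [208.988, -641.838, 218.646] pointing down, gripper open.
Joint ranges: [-2.83, 2.83], [-0.83, 2.19], [0.07, 2.5], [-1.14, 4.28], [0.01, 3], [-2.97, 2.97]. Speed limits (rad/s): [1.89, 1.89, 2.22, 3.14, 3.14, 3.14].

INTERFACE

Orientations are given as a rotation vector (axis times angle).
In Python, from bench import * gives the robot as it stands.
- The arm moves only by the shell command python3 -m pendant 'ROWS' [OPENING]. ROWS is JSON, a list of rows, each an object of numbers: "dx", "dy", "dz": the shift along the tool's x, y, z in m; "rx", "ry", "rz": the turn, a rotation vector about the tool's x, y, z in rad. A call has 1 to 20 rows; each row shifts and turns the commanded pose from where the row before left it, along the tool's axes as they then stand; what a row does not reach is not made up. A row lasts 1/12 s, in which the tool goes at most 41.7 mm and 7.16 degrees, less where a joint would pass 70% of its speed; a pose out of reach is approached as far as the arm can. A call is refused whole if a number of a shift passes 0.0417 or a number of a turn 0.125, either way. A call with a gripper value outside its range is refused whole. OPENING is the opening, from 0 (shut) to 1 (fully open), set as the call begins (- or left out, the last holds). The fingers move at their own pace and stop on an object; the grip force is fixed at half the most. Time passes only in rows, so rows that do not move let the fingers close. It gives the time, the measured TCP pose, the force, the opening and the grip force at its end, in the units of the state.
- sense(): the state, without advancing time (a new reading comes with each control period).
- capture(name): name is "side" or "top"; returns a dict with "color" (420x560x3 uint8, red, green, blue), "z_map" (420x560 float32, mm along the optical axis (not along the pixel's ray), 0 where there is no reading), "fx", "fy", "cx", "cy" (pixels), "rvec" (rotation vector, rad) and "tvec" (3), from world to camera coordinates, as OpenCV has them. Camera axes: x right, y down, z forward; pixel columns grow to the right and rows downward; lengths in mm; the calibration is good to about 2 mm. A picture is of the moment at which its call begins.
- hand_in(): hands the job in; it is judged then, once.
The state is a dict: "time_s": time; "q": joint angles; "joint_velocities": joint speeds; "tau": joint torques, N m; "tool_pos": TCP position; "orientation": TCP orientation; "contact_force": force on the tool from outside, world axes, zero at the start; "ft_torque": the same for the moment, N m; "gripper_width": opening from 0.0 (shut) to 1.0 (fully open); "finger_force": force on a finger pad.
Only numpy, scipy, OpenCV 4.12 (cv2) and the standard library are available. Lean on these libraries where they do the work, as an engineer would, in place of code of your own. Each camera call takes 0.05 s, during which the arm holds its last target. There are 200 camera calls.

TASK

The cassette stands latched in the dock, flush with its top: press it deeper until the push-push latch trips, without forcing it, let it spring up fully, and only then draw it straight out. Stow it upright in the spring holder: with it, push the sprung cheek back and lower it gently between the cheek and the low wall until it stands fully down on the base plate, about midway along, and let go of it. Leave the dock's carriage up and everything else on the bench where it is.

Things in the scene. Friction and masses are not known exactly. Their poses are not given: they have to be found in the camera images.
- cassette: Cassette: plain grey block 40 (x) x 100 (y) x 90 mm tall, about 0.2 kg, dark ribs and a label on its broad sides. Origin: centre of its underside, z up. Stands loose on the dock's sprung carriage: at first flush with the dock's top, nothing to grip; sprung up it is 24 mm proud and can be gripped across its 40 mm from above, then drawn straight up.
- cassette_top (a point): Centre of the cassette's top, 90 mm above its underside: the place to press, with closed fingers, which then go down into the slot with it.
- dock: Dock: fixed white housing, 120 mm tall, with an upright slot of 43 (x) x 103 mm (y), open at the top, that holds the cassette. Origin at bench level under the slot's centre. Reaches 30 mm to each side in x, 60 mm to -y and 80 mm to +y (that thick end holds the latch); base plate 84 x 166 mm, 6 mm thick.
- dock_mouth (a point): Centre of the slot's mouth, level with the dock's top, 120 mm above the bench; axes as the dock's. Push-push latch: press the cassette down to the hard stop and let go, and it springs up and stays up; pressed fully down again it latches again; let go too early, it stays latched.
- carriage (a joint): Height of the dock's carriage in m: 0 = up, 0.024 = latched (start). The depth needed differs unseen from latch to latch: it trips 5 to 18 mm below the latched height; the hard stop lies 2 mm below that (7 to 20 mm below latched), to be felt. It yields at 4 to 6 N, needs up to 8 N until the stop; at most 30 N allowed.
- holder: Spring holder: fixed base plate 122 (x) x 130 mm (y), 8 mm thick; low white stop wall (120 mm long, 8 mm thick, top 32 mm above the bench) to -x, its inner face at x = -20 mm; a taller grey sprung cheek to +x. Origin at bench level below the seat; z up. Its ends (y) are open. Behind the cheek a 38 mm high bracket at x = 67 to 75 mm.
- holder_seat (a point): Where the middle of the cassette's underside belongs: on the base plate, 8 mm above the bench, 20 mm from the wall's inner face, midway along; axes as the holder's. The cassette's long side goes along y, either way round.
- cheek_face (a point): Middle of the upper edge of the cheek's face towards the wall, 60 mm above the bench; moves with the cheek (110 mm long, 8 mm thick). Its top is square: a cassette lowered on it is stopped. Push it back with the cassette, whose underside is then between 32 and 60 mm high, and lower the cassette behind the wall.
- cheek (a joint): How far the sprung cheek is pushed to the holder's +x, in m: 0 = at rest, the gap to the wall is then 22 mm, too narrow for the 40 mm cassette; 0.018 = cassette seated; at most 0.032. Takes about 1.5 N at 0 and 3.5 N at 0.022; springs back when let go.
- reagent_bottle_2: Bystander: white screw-cap bottle, 56 mm wide, 105 tall. Origin at the centre of its underside.
- skirted_tube_3: Bystander: standing capped tube, 33 mm wide, 112 tall. Origin at the centre of its underside.
- tip_box_2: Bystander: clear pipette tip box, 87x118x70. Origin at the centre of its underside.
- beaker_1: Bystander: clear beaker, 76 mm wide, 91 tall. Origin at the centre of its underside.
- petri_dish_1: Bystander: flat round dish, 91 mm wide, 15 tall. Origin at the centre of its underside.
- marker_2: Bystander: marker pen lying down, 134 mm long. Origin at the centre of its underside.
- cryo_box_1: Bystander: square card box, 134x134x49. Origin at the centre of its underside.
- screwdriver: Bystander: screwdriver lying down, 160 mm long. Origin at the centre of its underside.
Mind the look-alikes: they are no part of the job. Leave any orange look-alike of the cassette alone.

How it is judged (in metres and radians):
On the way:
1. the latch has tripped and the cassette stands sprung up in the dock, its carriage fully up (value of joint carriage below 0.005 m and horizontal distance between cassette and dock_mouth below 0.012 m and z of cassette in the frame of dock below 0.083 m), for 0.05 s.
At the end, for the whole second after the job is handed in: The cassette stands upright (within 0.08 rad) and still in the holder, its underside on the base plate (within 4 mm), between the wall and the pushed-back cheek (within 6 mm of the seat across, within 25 mm along, within 0.1 rad of square), released, and the dock's carriage is up (within 5 mm) (x of cassette in the frame of holder_seat between -0.006 and 0.006 m and y of cassette in the frame of holder_seat between -0.025 and 0.025 m and z of cassette in the frame of holder_seat between -0.004 and 0.004 m and angle between cassette's own z axis and vertical below 0.08 rad and angle between the y axis of cassette and the y axis of holder, either way round below 0.1 rad and value of joint cheek between 0.013 and 0.024 m and linear speed of cassette below 0.02 m/s and value of joint carriage below 0.005 m); the robot touches nothing.
It fails at once if the cassette is pressed into the dock with more than 30 N, or dropped or rammed into the holder with more than 80 N (contact force between cassette and dock above 30 N or contact force between cassette and holder above 80 N).
It fails at once if a bystander is moved by more than 40 mm (distance of any of reagent_bottle_2, skirted_tube_3, tip_box_2, beaker_1, petri_dish_1, marker_2, cryo_box_1, screwdriver from where it was at the start of the episode above 0.04 m).
It also fails if it takes over 51 s, if anything falls off the work surface, if the arm or the gripper's body presses on something with over 40 N, if the wrist force passes 120 N, or if a joint passes its speed limit or range.

## Working session

There is one attempt and no reset: what is moved stays moved. The work goes in short steps, Python scripts to look and compute and a shell command to move; the robot and the scene stay as the last step left them, time stands still between calls to the robot, and variables do not carry over. Pictures are saved under pics/ and viewed, at most 10 in all, crops included, and the job is handed in when it is done.

```bash
mkdir -p pics; ls; cat > h.py <<'E'
from bench import *
import numpy as np, cv2
def shot(n,f):
    c=capture(n); cv2.imwrite(f'pics/{f}.png',c['color'][:,:,::-1]); np.savez(f'{f}.npz',**c); return c
def world(c):
    R=cv2.Rodrigues(np.array(c['rvec'],float))[0]; t=np.array(c['tvec'],float).ravel()
    z=c['z_map'].astype(float); v,u=np.mgrid[:z.shape[0],:z.shape[1]]
    P=np.stack([(u-c['cx'])/c['fx']*z,(v-c['cy'])/c['fy']*z,z],-1)
    W=(P-t)@R; W[z==0]=np.nan; return W
E
python3 - <<'E'
from h import *
s=sense(); print(s)
for n in('top','side'):
    c=shot(n,n+'0'); print(n,c['fx'],c['rvec'],c['tvec'])
E
```

```text
pics
{'time_s': 0.0, 'q': array([-1.29380148e+00,  1.16493252e-01,  1.44226060e+00, -1.56065092e-06,
        1.58402757e+00, -3.78192961e-02]), 'joint_velocities': array([0.00142928, 0.00128081, 0.00071695, 0.00064232, 0.00077699,
       0.00100282]), 'tau': array([ 1.39868507e-04, -7.21260381e+01, -6.22611237e+01,  7.79156503e-02,
        2.38394021e-02, -8.90476394e-05]), 'tool_pos': array([ 208.92768575, -641.62996644,  217.90318539]), 'orientation': array([-3.10158784e+00, -4.92284338e-01,  2.25125728e-04]), 'contact_force': array([ 0.17986267, -0.65714901,  0.90774002]), 'ft_torque': array([ 0.01760688,  0.00802309, -0.02025212]), 'finger_force': 0.0, 'gripper_width': 0.9992728457848807}
top 488.2747121690725 [ 2.14966575 -2.15110502  0.15856684] [-143.24827705  572.24797438 1379.71168515]
side 480.543037617455 [ 0.54866022 -2.33578524  1.59583643] [461.94933452 233.93406455 801.66096248]
```

View pics/top0.png

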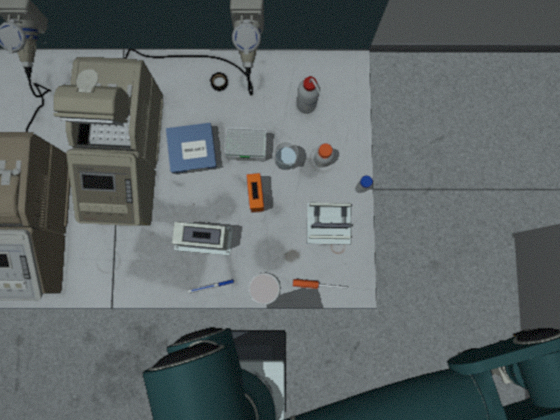

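View pics/side0.png

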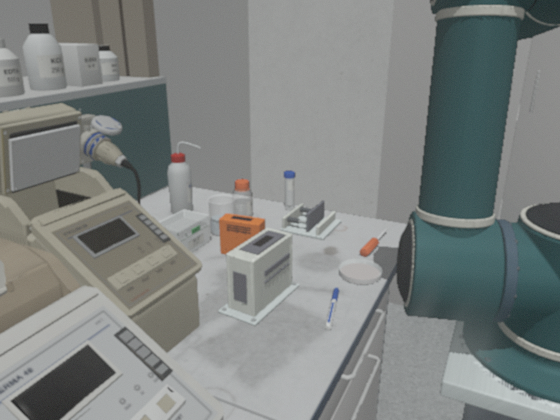

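Top view: the dock with the grey cassette is at (200,235), the orange look-alike at (255,192) and the holder at (330,223). The candidates for the cassette are the dock block (200,235), the orange block (255,192) and the tip box (245,143). The grey block in the white dock fits the description, so I'll check it in a crop.

```bash
python3 - <<'E'
from h import *
c=dict(np.load('top0.npz')); W=world(c); im=c['color'][:,:,::-1]
a=cv2.resize(im[210:262,162:242],None,fx=5,fy=5,interpolation=cv2.INTER_CUBIC)
b=cv2.resize(im[196:250,298:362],None,fx=5,fy=5,interpolation=cv2.INTER_CUBIC)
o=np.zeros((270,720,3),np.uint8);o[:260,:400]=a;o[:270,400:]=b;cv2.imwrite('pics/crop.png',o)
Z=W[...,2]
def rect(y0,y1,x0,x1,lo,hi,nm):
    m=np.zeros(Z.shape,bool);m[y0:y1,x0:x1]=True;m&=(Z>lo)&(Z<hi)
    P=W[m]; r=cv2.minAreaRect(P[:,:2].astype(np.float32)); v,u=np.nonzero(m)
    print(nm,m.sum(),np.round(r[0]),np.round(r[1]),round(r[2],1),'medz',np.median(P[:,2]).round(1),'px',u.min(),u.max(),v.min(),v.max())
rect(212,262,162,242,112,128,'docktop')
rect(212,262,162,242,2,12,'dockbase')
rect(196,250,298,362,4,14,'holderbase')
rect(196,250,298,362,24,36,'wall')
rect(196,250,298,362,35,41,'bracket')
rect(196,250,298,362,52,66,'cheek')
rect(165,220,235,275,40,150,'orange')
print(np.round(Z[198:248:3,300:360:4]))
E
```

```text
docktop 1074 [502.  77.] [141.  60.] 84.6 medz 119.6 px 171 224 222 248
dockbase 676 [509.  84.] [146. 237.] 0.0 medz 4.0 px 162 241 212 261
holderbase 1088 [ 550. -298.] [189. 160.] 89.7 medz 7.4 px 298 361 196 249
wall 275 [ 553. -293.] [118. 104.] 89.6 medz 31.8 px 309 349 203 238
bracket 138 [ 552. -292.] [117. 103.] 89.5 medz 37.3 px 309 349 203 238
cheek 139 [ 537. -293.] [109.  12.] 88.9 medz 57.8 px 311 349 223 227
orange 528 [631. -76.] [101.  41.] 5.5 medz 88.7 px 246 263 173 210
[[-6. -2. -0. -1. -0. -1. -2.  5.  2.  2. -1.  5.  2. -1.  0.]
 [ 7. -2. -1.  3. -7. -2.  0.  2.  6.  1.  6. -3.  0.  1.  3.]
 [ 0. -3.  5. 36. 38. 38. 32. 33. 42. 41. 36. 37. 35. -1. -1.]
 [-8.  2.  7.  3. 31. 10.  2.  8.  9.  0. 12. 40. 12. -5. -6.]
 [ 8. -3.  6.  5. 34. 12.  8.  7.  8.  7.  8. 37.  6. -1.  1.]
 [-6. -4. 13. 11. 34.  3.  3.  9.  5.  4.  8. 32.  8. -4.  1.]
 [-2.  4.  5.  4. 32. 10.  9.  8.  9. 12.  7. 30.  4.  1. -0.]
 [ 5. -1. 10.  2. 34. -1. 10. 11.  1.  5.  6. 31.  9.  3.  1.]
 [ 0. -2.  3.  7. 33. 13.  9.  6. 10.  7. -1. 28.  5. -5. -6.]
 [ 1.  3. 10. 57. 59. 58. 57. 55. 56. 57. 60. 61. 58. -3. -0.]
 [-1. -3.  5. 13. 12. 13. 18. 18. 25. 22. 22. 29.  9. -3. nan]
 [-3.  2. 12.  3.  8. 12.  3. 11.  8.  3.  6.  5.  4. -3.  2.]
 [ 1.  3.  6. 10.  6.  7.  7.  3.  5.  8.  9.  5. 10. -4.  1.]
 [-3.  3.  9. 33. 28. 33. 38. 33. 35. 31. 30. 34. 33. -6.  1.]
 [-2. -3. 12.  9.  5.  7.  9.  9. 11.  9.  8.  9. 12. -1.  3.]
 [ 2. -1.  6.  7.  4.  7.  4.  6.  3.  5. 10.  7.  7. -1. -2.]
 [-6.  1. -6.  2. -7. -6. -5. -2. -4. -6. -3.  3. -2. -1. -2.]]
```

View pics/crop.png

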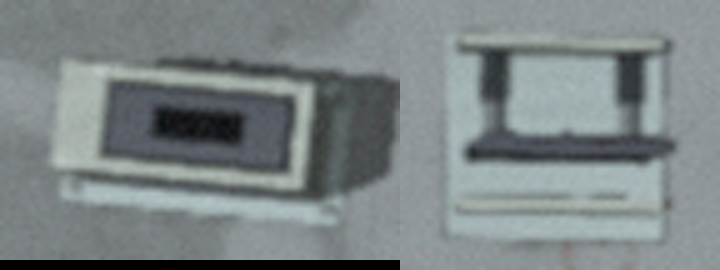

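The crop confirms it: the grey cassette with its dark label is flush in the white dock, with the thick end to the left (+y). The holder has its bracket at the top (+x), the cheek in the middle and the low wall below. Next I'll refine the poses.

```bash
cat >> h.py <<'E'
def plan(tx,ty,tz=None,yaw=None):
    "remaining shift to target in tool axes (m), yaw of tool y (closing), and turn rz (rad, tool z)"
    s=sense(); R=cv2.Rodrigues(np.array(s['orientation'],float))[0]; p=s['tool_pos']
    d=np.array([tx,ty,p[2] if tz is None else tz])-p
    cy=np.degrees(np.arctan2(R[1,1],R[0,1])); w=None
    if yaw is not None: w=-np.radians((yaw-cy+90)%180-90)
    print('t',round(s['time_s'],2),'tcp',p.round(1),'closing yaw',cy.round(2),'tilt',np.degrees(np.arccos(-R[2,2])).round(2),'F',s['contact_force'].round(1),'w',round(s['gripper_width'],3),'ff',round(float(s['finger_force']),1))
    print('shift tool m',(R.T@d/1000).round(4),'rz',w, 'q6',s['q'][5].round(2))
E
python3 - <<'E'
from h import *
c=dict(np.load('top0.npz')); W=world(c); Z=W[...,2]
R=cv2.Rodrigues(c['rvec'])[0];t=c['tvec'].ravel();C=-R.T@t
def onplane(u,v,h):
    d=R.T@np.array([(u-c['cx'])/c['fx'],(v-c['cy'])/c['fy'],1]); return (C+d*(h-C[2])/d[2])[:2]
g=c['color'].astype(int); m=np.zeros(Z.shape,np.uint8)
m[212:262,162:242]=((g.sum(2)<360)&(abs(Z-120)<10))[212:262,162:242]
m=cv2.morphologyEx(m,cv2.MORPH_CLOSE,np.ones((5,5)))
n,l,st,_=cv2.connectedComponentsWithStats(m)
k=l[235,200]; vv,uu=np.nonzero(l==k)
P=np.array([onplane(u,v,120) for u,v in zip(uu,vv)],np.float32)
print('cass',st[k],P.mean(0),cv2.minAreaRect(P))
def fit(y0,y1,x0,x1,lo,hi,h,nm):
    mm=np.zeros(Z.shape,bool);mm[y0:y1,x0:x1]=True;mm&=(Z>lo)&(Z<hi)
    vv,uu=np.nonzero(mm);P=np.array([onplane(u,v,h) for u,v in zip(uu,vv)],np.float32)
    r=cv2.minAreaRect(P);print(nm,len(P),np.round(P.mean(0),1),np.round(r[0],1),np.round(r[1],1),round(r[2],1),'slope dx/dy',np.polyfit(P[:,1],P[:,0],1)[0].round(4))
fit(233,242,306,354,22,40,32,'wall')
fit(200,208,306,354,26,46,38,'bracket')
fit(219,230,306,354,50,66,60,'cheek')
fit(196,250,300,362,4.5,14,8,'base')
fit(212,262,162,242,110,130,120,'docktop')
c=dict(np.load('side0.npz'));W=world(c);S=W.reshape(-1,3)
for nm,b in(('cheek',(480,620,-370,-220,56,64)),('wall+br',(480,620,-370,-220,28,42)),('docktop',(450,560,-10,160,116,126))):
    k=(S[:,0]>b[0])&(S[:,0]<b[1])&(S[:,1]>b[2])&(S[:,1]<b[3])&(S[:,2]>b[4])&(S[:,2]<b[5]);r=cv2.minAreaRect(S[k,:2].astype(np.float32));print('side',nm,k.sum(),np.round(r[0]),np.round(r[1]),r[2])
plan(501,67,218,84.6)
E
```

```text
cass [177 226  44  22 653] [498.82596  67.02498] ((497.4548034667969, 72.24342346191406), (114.02580261230469, 52.38840103149414), 84.77165985107422)
wall 118 [ 504.8 -292.2] [ 504.5 -292.1] [116.6   8.6] 87.8 slope dx/dy 0.0343
bracket 143 [ 598.7 -294. ] [ 597. -293.] [117.1  11.8] 90.0 slope dx/dy 0.0118
cheek 151 [ 536.3 -293.3] [ 535.5 -292.4] [108.8  11.5] 90.0 slope dx/dy 0.0199
base 1000 [ 543.5 -293.1] [ 549.7 -300.6] [182.6 159.1] 89.6 slope dx/dy 0.0318
docktop 1096 [501.6  76.6] [501.7  75.9] [140.3  60.4] 84.6 slope dx/dy 0.075
side cheek 72 [ 535. -291.] [105.  11.] 87.29443359375
side wall+br 372 [ 552. -292.] [120. 104.] 89.29017639160156
side docktop 1141 [501.  76.] [141.  62.] 84.5990982055664
t 0.1 tcp [ 208.9 -641.7  218. ] closing yaw -71.96 tilt 0.06 F [ 0.3  0.5 -0. ] w 0.999 ff 0.0
shift tool m [ 0.4971 -0.5834  0.0006] rz 0.4090542498606202 q6 -0.04
```

```bash
python3 -m pendant '[{"dx":0.0248,"dy":-0.0292},{"dx":0.0248,"dy":-0.0292},{"dx":0.0248,"dy":-0.0292},{"dx":0.0248,"dy":-0.0292},{"dx":0.0248,"dy":-0.0292},{"dx":0.0248,"dy":-0.0292},{"dx":0.0248,"dy":-0.0292},{"dx":0.0248,"dy":-0.0292},{"dx":0.0248,"dy":-0.0292},{"dx":0.0248,"dy":-0.0292},{"dx":0.0248,"dy":-0.0292},{"dx":0.0248,"dy":-0.0292},{"dx":0.0248,"dy":-0.0292},{"dx":0.0248,"dy":-0.0292},{"dx":0.0248,"dy":-0.0292},{"dx":0.0248,"dy":-0.0292},{"dx":0.0248,"dy":-0.0292},{"dx":0.0248,"dy":-0.0292},{"dx":0.0248,"dy":-0.0292},{"dx":0.0248,"dy":-0.0292}]' 0
python3 -m pendant '[{"rz":0.102},{"rz":0.102},{"rz":0.102},{"rz":0.103},{}]'
python3 -c "
from h import *
plan(500.7,66.5,135,84.6)"
```

```text
t 0.1 tcp [ 208.9 -641.7  218. ] closing yaw -71.96 tilt 0.06 F [ 0.3  0.5 -0. ] w 0.999 ff 0.0
shift tool m [ 0.4967 -0.5829  0.0836] rz 0.4090542498606202 q6 -0.04$[0]: bad value
$[0]: bad value
```

```bash
python3 -m pendant '[{"dx":0.0248,"dy":-0.0292,"dz":0,"rx":0,"ry":0,"rz":0.02}]' 0; python3 -m pendant 2>&1 | head -20
```

```text
time_s: 0.18
tool_pos: [221.8, -608.8, 216.6]
orientation: [-3.106, -0.458, 0.002]
contact_force: [1.3, 0.5, 0.3]
gripper_width: 0.965
finger_force: 0.0
invalid input
```

```bash
python3 -m pendant '[{"dx":0,"dy":0,"dz":0,"rx":0,"ry":0,"rz":0.097},{"dx":0,"dy":0,"dz":0,"rx":0,"ry":0,"rz":0.097},{"dx":0,"dy":0,"dz":0,"rx":0,"ry":0,"rz":0.097},{"dx":0,"dy":0,"dz":0,"rx":0,"ry":0,"rz":0.098},{"dx":0.0112,"dy":-0.0366,"dz":0,"rx":0,"ry":0,"rz":0},{"dx":0.0112,"dy":-0.0366,"dz":0,"rx":0,"ry":0,"rz":0},{"dx":0.0112,"dy":-0.0366,"dz":0,"rx":0,"ry":0,"rz":0},{"dx":0.0112,"dy":-0.0366,"dz":0,"rx":0,"ry":0,"rz":0},{"dx":0.0112,"dy":-0.0366,"dz":0,"rx":0,"ry":0,"rz":0},{"dx":0.0112,"dy":-0.0366,"dz":0,"rx":0,"ry":0,"rz":0},{"dx":0.0112,"dy":-0.0366,"dz":0,"rx":0,"ry":0,"rz":0},{"dx":0.0112,"dy":-0.0366,"dz":0,"rx":0,"ry":0,"rz":0},{"dx":0.0112,"dy":-0.0366,"dz":0,"rx":0,"ry":0,"rz":0},{"dx":0.0112,"dy":-0.0366,"dz":0,"rx":0,"ry":0,"rz":0},{"dx":0.0112,"dy":-0.0366,"dz":0,"rx":0,"ry":0,"rz":0},{"dx":0.0112,"dy":-0.0366,"dz":0,"rx":0,"ry":0,"rz":0},{"dx":0.0112,"dy":-0.0366,"dz":0,"rx":0,"ry":0,"rz":0},{"dx":0.0112,"dy":-0.0366,"dz":0,"rx":0,"ry":0,"rz":0},{"dx":0.0112,"dy":-0.0366,"dz":0,"rx":0,"ry":0,"rz":0},{"dx":0.0112,"dy":-0.0366,"dz":0,"rx":0,"ry":0,"rz":0}]' 0
python3 -c "
from h import *
plan(500.7,66.5,135,84.6)"
```

```text
time_s: 1.85
tool_pos: [457.2, -38.2, 218.6]
orientation: [3.138, -0.148, 0.0]
contact_force: [0.8, -1.1, 0.6]
gripper_width: 0.005
finger_force: 0.0
t 1.85 tcp [457.2 -38.2 218.6] closing yaw -95.39 tilt 0.01 F [ 0.8 -1.1  0.6] w 0.005 ff 0.0
shift tool m [ 0.0335 -0.1084  0.0836] rz 0.0001484326470536397 q6 1.53
```

```bash
python3 -m pendant '[{"dx":0.0112,"dy":-0.0361,"dz":0,"rx":0,"ry":0,"rz":0},{"dx":0.0112,"dy":-0.0361,"dz":0,"rx":0,"ry":0,"rz":0},{"dx":0.0111,"dy":-0.0362,"dz":0.01,"rx":0,"ry":0,"rz":0},{"dx":0,"dy":0,"dz":0.037,"rx":0,"ry":0,"rz":0},{"dx":0,"dy":0,"dz":0.036,"rx":0,"ry":0,"rz":0},{"dx":0,"dy":0,"dz":0,"rx":0,"ry":0,"rz":0},{"dx":0,"dy":0,"dz":0,"rx":0,"ry":0,"rz":0}]' 0
python3 -c "
from h import *
plan(500.7,66.5,122,84.6)
c=shot('side','s1');im=c['color'][:,:,::-1][200:340,190:330]
d=shot('top','t1')['color'][:,:,::-1][195:265,150:250]
o=np.zeros((420,800,3),np.uint8);o[:420,:400]=cv2.resize(im,(400,420));o[:280,400:]=cv2.resize(d,(400,280));cv2.imwrite('pics/a1.png',o)
"
```

```text
time_s: 2.43
tool_pos: [499.7, 64.5, 134.8]
orientation: [3.138, -0.148, -0.005]
contact_force: [0.7, -0.2, 0.9]
gripper_width: 0.005
finger_force: 0.0
t 2.43 tcp [499.7  64.5 134.8] closing yaw -95.39 tilt 0.19 F [ 0.7 -0.2  0.9] w 0.005 ff 0.0
shift tool m [ 0.0008 -0.0021  0.0128] rz 0.00022454817292597154 q6 1.74
```

View pics/a1.png

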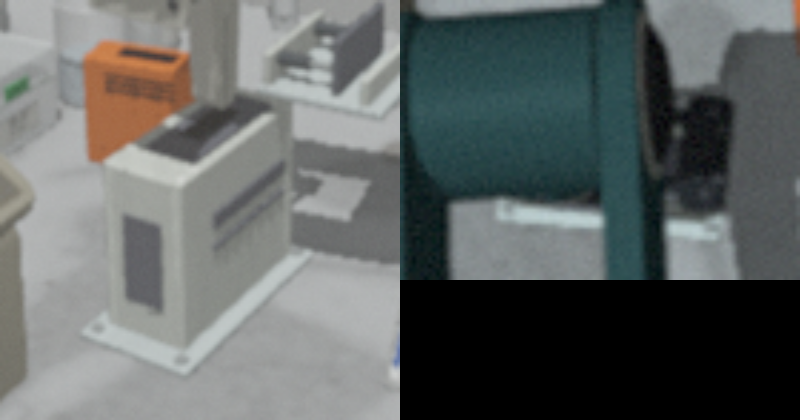

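The closed fingers hang above the middle of the cassette top, at about (215,110) in the crop. I'll lower them and feel for contact.

```bash
python3 -m pendant '[{"dx":0.0008,"dy":-0.002,"dz":0.005,"rx":0,"ry":0,"rz":0},{"dx":0,"dy":0,"dz":0.004,"rx":0,"ry":0,"rz":0},{"dx":0,"dy":0,"dz":0.001,"rx":0,"ry":0,"rz":0},{"dx":0,"dy":0,"dz":0.001,"rx":0,"ry":0,"rz":0},{"dx":0,"dy":0,"dz":0.001,"rx":0,"ry":0,"rz":0}]' 0
for i in 1 ; do python3 -m pendant '[{"dx":0,"dy":0,"dz":0.001,"rx":0,"ry":0,"rz":0},{"dx":0,"dy":0,"dz":0.001,"rx":0,"ry":0,"rz":0},{"dx":0,"dy":0,"dz":0.001,"rx":0,"ry":0,"rz":0}]' | grep -E 'pos|force'; done
```

```text
time_s: 2.95
tool_pos: [501.6, 66.3, 123.9]
orientation: [-3.138, 0.148, -0.0]
contact_force: [-0.2, 0.8, -0.4]
gripper_width: 0.007
finger_force: 0.0
tool_pos: [501.7, 66.3, 120.9]
contact_force: [-0.2, -2.1, 5.4]
finger_force: 2.5
```

```bash
python3 -m pendant '[{"dx":0,"dy":0,"dz":0.001,"rx":0,"ry":0,"rz":0},{"dx":0,"dy":0,"dz":0.001,"rx":0,"ry":0,"rz":0},{"dx":0,"dy":0,"dz":0.001,"rx":0,"ry":0,"rz":0}]' | grep -E 'pos|ct_force'
python3 -m pendant '[{"dx":0,"dy":0,"dz":0.001,"rx":0,"ry":0,"rz":0},{"dx":0,"dy":0,"dz":0.001,"rx":0,"ry":0,"rz":0}]' | grep -E 'pos|ct_force'
```

```text
tool_pos: [501.7, 66.3, 118.1]
contact_force: [-1.8, -1.2, 6.6]
tool_pos: [501.7, 66.3, 116.1]
contact_force: [-2.0, -0.9, 5.1]
```

```bash
python3 -m pendant '[{"dx":0,"dy":0,"dz":0.001,"rx":0,"ry":0,"rz":0}]' | grep -E 'pos|ct_force'
```

```text
tool_pos: [501.7, 66.3, 115.1]
contact_force: [-1.6, -1.4, 6.0]
```

```bash
python3 -m pendant '[{"dx":0,"dy":0,"dz":0.001,"rx":0,"ry":0,"rz":0}]' | grep -E 'pos|ct_force'
```

```text
tool_pos: [501.7, 66.3, 114.1]
contact_force: [-1.2, -0.4, 6.5]
```

```bash
python3 -m pendant '[{"dx":0,"dy":0,"dz":0.001,"rx":0,"ry":0,"rz":0}]' | grep -E 'pos|ct_force'
```

```text
tool_pos: [501.7, 66.3, 113.1]
contact_force: [-0.8, -2.7, 6.2]
```

```bash
python3 -m pendant '[{"dx":0,"dy":0,"dz":0.001,"rx":0,"ry":0,"rz":0}]' | grep -E 'pos|ct_force'
```

```text
tool_pos: [501.8, 66.3, 112.1]
contact_force: [-1.4, -0.8, 5.8]
```

```bash
python3 -m pendant '[{"dx":0,"dy":0,"dz":0.001,"rx":0,"ry":0,"rz":0}]' | grep -E 'pos|ct_force'
```

```text
tool_pos: [501.8, 66.3, 111.2]
contact_force: [-1.8, -2.7, 9.1]
```

```bash
python3 -m pendant '[{"dx":0,"dy":0,"dz":0.0005,"rx":0,"ry":0,"rz":0}]' | grep -E 'pos|ct_force'
```

```text
tool_pos: [501.8, 66.2, 110.8]
contact_force: [-2.1, -3.4, 10.7]
```

```bash
python3 -m pendant '[{"dx":0,"dy":0,"dz":0.0005,"rx":0,"ry":0,"rz":0}]' | grep -E 'pos|ct_force'
```

```text
tool_pos: [501.9, 66.2, 110.6]
contact_force: [-2.6, -4.9, 12.6]
```

```bash
python3 -m pendant '[{"dx":0,"dy":0,"dz":0.0005,"rx":0,"ry":0,"rz":0}]' | grep -E 'pos|ct_force'
```

```text
tool_pos: [502.0, 66.1, 110.4]
contact_force: [-3.4, -4.6, 14.4]
```

The stop is clear: force climbs to 14 N with almost no travel. I'll let the cassette up gently, lift, turn to the gripping direction and look.

```bash
python3 -m pendant '[{"dx":0,"dy":0,"dz":-0.006,"rx":0,"ry":0,"rz":0},{"dx":0,"dy":0,"dz":-0.01,"rx":0,"ry":0,"rz":0},{"dx":0,"dy":0,"dz":-0.01,"rx":0,"ry":0,"rz":0},{"dx":0,"dy":0,"dz":-0.01,"rx":0,"ry":0,"rz":0},{"dx":0,"dy":0,"dz":-0.015,"rx":0,"ry":0,"rz":0},{"dx":0,"dy":0,"dz":-0.015,"rx":0,"ry":0,"rz":0},{"dx":0,"dy":0,"dz":-0.004,"rx":0,"ry":0,"rz":0}]' 0 | grep -E 'pos|ct_force'
python3 -m pendant '[{"dx":0,"dy":0,"dz":0,"rx":0,"ry":0,"rz":-0.1208},{"dx":0,"dy":0,"dz":0,"rx":0,"ry":0,"rz":-0.1208},{"dx":0,"dy":0,"dz":0,"rx":0,"ry":0,"rz":-0.1208},{"dx":0,"dy":0,"dz":0,"rx":0,"ry":0,"rz":-0.1208},{"dx":0,"dy":0,"dz":0,"rx":0,"ry":0,"rz":-0.1208},{"dx":0,"dy":0,"dz":0,"rx":0,"ry":0,"rz":-0.1208},{"dx":0,"dy":0,"dz":0,"rx":0,"ry":0,"rz":-0.1208},{"dx":0,"dy":0,"dz":0,"rx":0,"ry":0,"rz":-0.1208},{"dx":0,"dy":0,"dz":0,"rx":0,"ry":0,"rz":-0.1208},{"dx":0,"dy":0,"dz":0,"rx":0,"ry":0,"rz":-0.1208},{"dx":0,"dy":0,"dz":0,"rx":0,"ry":0,"rz":-0.1208},{"dx":0,"dy":0,"dz":0,"rx":0,"ry":0,"rz":-0.1208},{"dx":0,"dy":0,"dz":0,"rx":0,"ry":0,"rz":-0.1208},{"dx":0,"dy":0,"dz":0,"rx":0,"ry":0,"rz":0}]' 0.8 | grep -E 'pos|ct_force'
python3 -c "
from h import *
plan(500.7,66.5,124,-5.4)
c=shot('side','s2');W=world(c);S=W.reshape(-1,3)
cv2.imwrite('pics/a2.png',cv2.resize(c['color'][:,:,::-1][180:340,190:330],(490,560)))
k=(abs(S[:,0]-501)<40)&(abs(S[:,1]-67)<70)&(S[:,2]>138)&(S[:,2]<151);P=S[k]
print(k.sum(),np.median(P,0),cv2.minAreaRect(P[:,:2].astype(np.float32)))
"
```

```text
tool_pos: [502.3, 66.6, 182.2]
contact_force: [0.1, 0.2, 0.9]
tool_pos: [501.5, 66.5, 179.1]
contact_force: [-0.2, 0.3, 0.7]
t 6.03 tcp [501.5  66.5 179.1] closing yaw -5.06 tilt 0.01 F [-0.2  0.3  0.7] w 0.798 ff 0.0
shift tool m [-0.0001 -0.0008  0.0551] rz 0.005962092271973958 q6 0.17
579 [497.32549852  76.3633613  144.56832132] ((500.0581359863281, 67.31303405761719), (103.35020446777344, 41.499359130859375), 83.87901306152344)
```

View pics/a2.png

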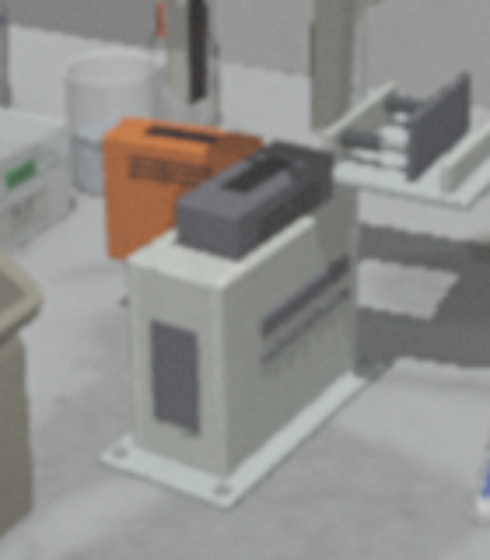

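The cassette is sprung up: its top is at z≈144.5 in the crop at (255,190), centred at (500,67). Now grip it.

```bash
python3 -m pendant '[{"dx":0,"dy":-0.001,"dz":0.02,"rx":0,"ry":0,"rz":0.006},{"dx":0,"dy":0,"dz":0.02,"rx":0,"ry":0,"rz":0},{"dx":0,"dy":0,"dz":0.008,"rx":0,"ry":0,"rz":0},{"dx":0,"dy":0,"dz":0.005,"rx":0,"ry":0,"rz":0},{"dx":0,"dy":0,"dz":0,"rx":0,"ry":0,"rz":0}]' | grep -E 'pos|ct_force'
python3 -m pendant '[{"dx":0,"dy":0,"dz":0,"rx":0,"ry":0,"rz":0},{"dx":0,"dy":0,"dz":0,"rx":0,"ry":0,"rz":0},{"dx":0,"dy":0,"dz":0,"rx":0,"ry":0,"rz":0},{"dx":0,"dy":0,"dz":0,"rx":0,"ry":0,"rz":0},{"dx":0,"dy":0,"dz":0,"rx":0,"ry":0,"rz":0},{"dx":0,"dy":0,"dz":0,"rx":0,"ry":0,"rz":0},{"dx":0,"dy":0,"dz":0,"rx":0,"ry":0,"rz":0},{"dx":0,"dy":0,"dz":0,"rx":0,"ry":0,"rz":0}]' 0
```

```text
tool_pos: [500.3, 66.5, 125.6]
contact_force: [0.9, 0.2, 0.1]
time_s: 7.17
tool_pos: [500.7, 66.5, 126.4]
orientation: [2.33, 2.107, 0.0]
contact_force: [-0.3, -1.0, 1.7]
gripper_width: 0.429
finger_force: 29.9
```

```bash
python3 -m pendant '[{"dx":0,"dy":0,"dz":-0.004,"rx":0,"ry":0,"rz":0},{"dx":0,"dy":0,"dz":-0.008,"rx":0,"ry":0,"rz":0},{"dx":0,"dy":0,"dz":-0.01,"rx":0,"ry":0,"rz":0},{"dx":0,"dy":0,"dz":-0.01,"rx":0,"ry":0,"rz":0}]' | grep -E 'pos|ce'
python3 -m pendant '[{"dx":0,"dy":0,"dz":-0.012,"rx":0,"ry":0,"rz":0},{"dx":0,"dy":0,"dz":-0.012,"rx":0,"ry":0,"rz":0},{"dx":0,"dy":0,"dz":-0.012,"rx":0,"ry":0,"rz":0},{"dx":0,"dy":0,"dz":-0.012,"rx":0,"ry":0,"rz":0},{"dx":0,"dy":0,"dz":-0.01,"rx":0,"ry":0,"rz":0},{"dx":0,"dy":0,"dz":-0.01,"rx":0,"ry":0,"rz":0},{"dx":0,"dy":0,"dz":0,"rx":0,"ry":0,"rz":0}]' | grep -E 'pos|ce'
python3 -c "
from h import *
plan(507,-293,230,-1.2)
c=shot('side','s3')
cv2.imwrite('pics/a3.png',c['color'][:,:,::-1][110:340,160:420])"
```

```text
tool_pos: [500.4, 66.5, 159.2]
contact_force: [-0.2, 0.6, -1.6]
finger_force: 29.9
tool_pos: [501.1, 66.6, 228.5]
contact_force: [0.1, 0.4, -1.0]
finger_force: 29.9
t 8.08 tcp [501.1  66.6 228.5] closing yaw -5.76 tilt 0.14 F [ 0.1  0.4 -1. ] w 0.43 ff 29.9
shift tool m [-0.3572  0.042  -0.0015] rz -0.07960776425304619 q6 0.18
```

View pics/a3.png

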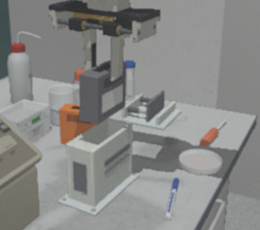

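Cassette drawn out cleanly and held upright at crop (105,95), with the dock below left in place. Carry it over to just wall-side of the holder.

```bash
python3 -m pendant '[{"dx":0,"dy":0,"dz":0,"rx":0,"ry":0,"rz":-0.08},{"dx":-0.018,"dy":0,"dz":0,"rx":0,"ry":0,"rz":0},{"dx":-0.036,"dy":0.001,"dz":0,"rx":0,"ry":0,"rz":0},{"dx":-0.036,"dy":0.001,"dz":0,"rx":0,"ry":0,"rz":0},{"dx":-0.036,"dy":0.001,"dz":0,"rx":0,"ry":0,"rz":0},{"dx":-0.036,"dy":0.001,"dz":0,"rx":0,"ry":0,"rz":0},{"dx":-0.036,"dy":0.001,"dz":0,"rx":0,"ry":0,"rz":0},{"dx":-0.036,"dy":0.001,"dz":0,"rx":0,"ry":0,"rz":0},{"dx":-0.036,"dy":0.001,"dz":0,"rx":0,"ry":0,"rz":0},{"dx":-0.036,"dy":0.001,"dz":0,"rx":0,"ry":0,"rz":0},{"dx":-0.036,"dy":0.001,"dz":0,"rx":0,"ry":0,"rz":0},{"dx":-0.018,"dy":0,"dz":0,"rx":0,"ry":0,"rz":0},{"dx":0,"dy":0,"dz":0,"rx":0,"ry":0,"rz":0},{"dx":0,"dy":0,"dz":0,"rx":0,"ry":0,"rz":0}]' | grep -E 'pos|ce'
python3 -c "
from h import *
plan(502,-293,119,-1.2)
c=shot('side','s4');W=world(c);S=W.reshape(-1,3);p=sense()['tool_pos']
k=(abs(S[:,0]-p[0])<60)&(abs(S[:,1]-p[1])<80)&(S[:,2]>120)&(S[:,2]<200)&(S[:,2]<p[2]-3)
P=S[k];print('under z pct',np.percentile(P[:,2],[.5,2,5]).round(1),cv2.minAreaRect(P[:,:2].astype(np.float32)))
cv2.imwrite('pics/a4.png',cv2.resize(c['color'][:,:,::-1][60:260,240:380],(560,800))[:600] if 0 else cv2.resize(c['color'][:,:,::-1][60:260,240:380],(420,600)))"
```

```text
tool_pos: [501.7, -294.2, 224.9]
contact_force: [-0.6, 0.8, -2.2]
finger_force: 29.9
t 9.3 tcp [ 501.7 -294.2  224.9] closing yaw -1.28 tilt 0.11 F [-0.6  0.8 -2.2] w 0.426 ff 29.9
shift tool m [0.001  0.0004 0.1059] rz -0.0013476895291178706 q6 -0.55
under z pct [155.1 156.4 157.6] ((499.2712097167969, -290.5600280761719), (103.98745727539062, 41.274391174316406), 86.9626693725586)
```

View pics/a4.png

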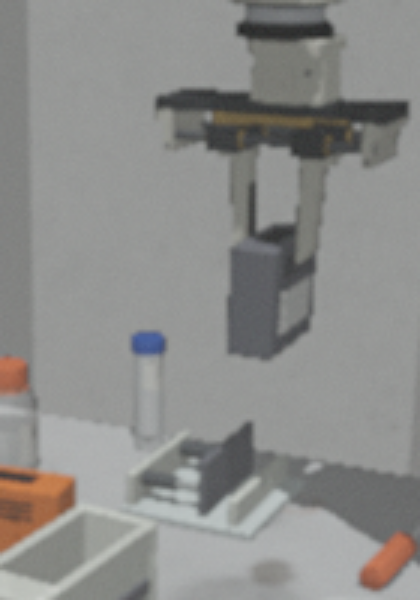

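Cassette held upright above the holder, wall-side of the cheek (crop 270,300), nothing in the way below. Lower to underside ≈46 mm and push the cheek.

```bash
python3 -m pendant '[{"dx":0,"dy":0,"dz":0.02,"rx":0,"ry":0,"rz":0},{"dx":0,"dy":0,"dz":0.03,"rx":0,"ry":0,"rz":0},{"dx":0,"dy":0,"dz":0.03,"rx":0,"ry":0,"rz":0},{"dx":0,"dy":0,"dz":0.018,"rx":0,"ry":0,"rz":0},{"dx":0,"dy":0,"dz":0.008,"rx":0,"ry":0,"rz":0},{"dx":0,"dy":0,"dz":0,"rx":0,"ry":0,"rz":0},{"dx":0,"dy":0,"dz":0,"rx":0,"ry":0,"rz":0}]' | grep -E 'pos|ce'
python3 -m pendant '[{"dx":0,"dy":0.003,"dz":0,"rx":0,"ry":0,"rz":0},{"dx":0,"dy":0.003,"dz":0,"rx":0,"ry":0,"rz":0}]' | grep -E 'pos|ct_f'
python3 -m pendant '[{"dx":0,"dy":0.002,"dz":0,"rx":0,"ry":0,"rz":0}]' | grep -E 'pos|ct_f'
python3 -m pendant '[{"dx":0,"dy":0.002,"dz":0,"rx":0,"ry":0,"rz":0}]' | grep -E 'pos|ct_f'
python3 -m pendant '[{"dx":0,"dy":0.002,"dz":0,"rx":0,"ry":0,"rz":0}]' | grep -E 'pos|ct_f'
python3 -m pendant '[{"dx":0,"dy":0.002,"dz":0,"rx":0,"ry":0,"rz":0}]' | grep -E 'pos|ct_f'
```

```text
tool_pos: [502.5, -293.1, 121.1]
contact_force: [-0.2, 0.3, -1.5]
finger_force: 29.9
tool_pos: [509.0, -293.9, 121.9]
contact_force: [-0.3, -0.2, -1.8]
tool_pos: [511.0, -293.9, 121.4]
contact_force: [0.6, 0.3, -2.2]
tool_pos: [512.6, -293.9, 120.9]
contact_force: [-1.8, 0.4, -1.1]
tool_pos: [514.4, -293.9, 120.6]
contact_force: [-1.3, 0.0, 0.3]
tool_pos: [516.3, -293.9, 120.3]
contact_force: [-2.8, 0.6, -0.9]
```

```bash
python3 -m pendant '[{"dx":0,"dy":0.002,"dz":0,"rx":0,"ry":0,"rz":0},{"dx":0,"dy":0.002,"dz":0,"rx":0,"ry":0,"rz":0},{"dx":0,"dy":0.002,"dz":0,"rx":0,"ry":0,"rz":0},{"dx":0,"dy":0.002,"dz":0,"rx":0,"ry":0,"rz":0},{"dx":0,"dy":0.002,"dz":0,"rx":0,"ry":0,"rz":0},{"dx":0,"dy":0.002,"dz":0,"rx":0,"ry":0,"rz":0},{"dx":0,"dy":0.002,"dz":0,"rx":0,"ry":0,"rz":0},{"dx":0,"dy":0.002,"dz":0,"rx":0,"ry":0,"rz":0},{"dx":0,"dy":0.002,"dz":0,"rx":0,"ry":0,"rz":0},{"dx":0,"dy":0,"dz":0,"rx":0,"ry":0,"rz":0},{"dx":0,"dy":0,"dz":0,"rx":0,"ry":0,"rz":0}]' | grep -E 'pos|ce'
python3 -c "
from h import *
plan(534.5,-293,121,-1.2)
c=shot('side','s5');W=world(c);S=W.reshape(-1,3)
k=(S[:,0]>480)&(S[:,0]<620)&(abs(S[:,1]+293)<70)&(S[:,2]>26)&(S[:,2]<36);P=S[k];print(np.histogram(P[:,0],np.arange(490,612,4)))
k=(S[:,0]>505)&(S[:,0]<570)&(abs(S[:,1]+293)<60)&(S[:,2]>68)&(S[:,2]<112);P=S[k];print('cass',cv2.minAreaRect(P[:,:2].astype(np.float32)))
cv2.imwrite('pics/a5.png',cv2.resize(c['color'][:,:,::-1][140:260,260:380],(600,600),interpolation=cv2.INTER_CUBIC))"
```

```text
tool_pos: [534.1, -294.2, 120.1]
contact_force: [-4.4, 0.4, -0.5]
finger_force: 29.9
t 11.35 tcp [ 534.1 -294.2  120.1] closing yaw -1.18 tilt 0.01 F [-4.4  0.4 -0.5] w 0.428 ff 29.9
shift tool m [ 0.0012  0.0003 -0.0009] rz 0.00037283640341943895 q6 -0.52
(array([ 0,  0, 25, 48, 18,  0,  0,  0,  0,  0,  0,  1,  4,  4,  4,  6, 24,
        5,  2,  3,  8,  5,  8,  6,  6, 11, 44,  9,  3,  0]), array([490, 494, 498, 502, 506, 510, 514, 518, 522, 526, 530, 534, 538,
       542, 546, 550, 554, 558, 562, 566, 570, 574, 578, 582, 586, 590,
       594, 598, 602, 606, 610]))
cass ((516.554931640625, -287.0930480957031), (107.03514099121094, 39.42403793334961), 67.31200408935547)
```

View pics/a5.png

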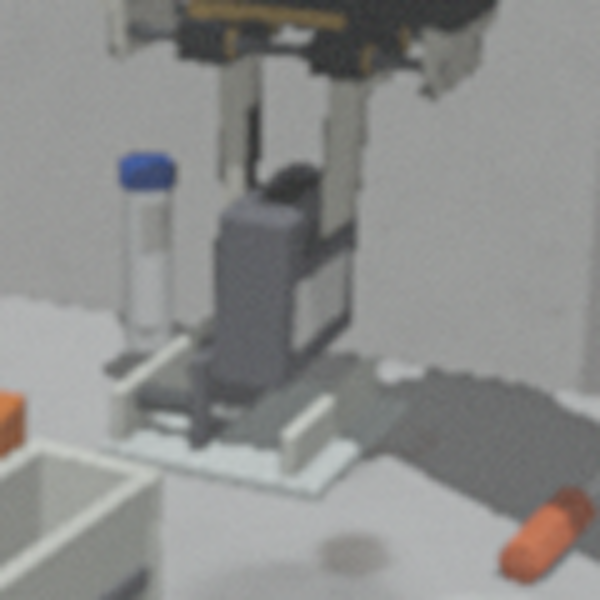

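The cassette has pushed the cheek back and stands clear of the wall, which is at crop (305,435). Lower it.

```bash
python3 -m pendant '[{"dx":0,"dy":0,"dz":0.004,"rx":0,"ry":0,"rz":0},{"dx":0,"dy":0,"dz":0.004,"rx":0,"ry":0,"rz":0},{"dx":0,"dy":0,"dz":0.004,"rx":0,"ry":0,"rz":0},{"dx":0,"dy":0,"dz":0.004,"rx":0,"ry":0,"rz":0},{"dx":0,"dy":0,"dz":0.003,"rx":0,"ry":0,"rz":0}]' | grep -E 'pos|ct_f'
python3 -m pendant '[{"dx":0,"dy":0,"dz":0.003,"rx":0,"ry":0,"rz":0},{"dx":0,"dy":0,"dz":0.003,"rx":0,"ry":0,"rz":0},{"dx":0,"dy":0,"dz":0.003,"rx":0,"ry":0,"rz":0}]' | grep -E 'pos|ct_f'
```

```text
tool_pos: [533.9, -294.1, 100.3]
contact_force: [-4.0, 0.3, -0.8]
tool_pos: [534.1, -294.2, 91.8]
contact_force: [-2.6, 1.3, -0.1]
```

```bash
python3 -m pendant '[{"dx":0,"dy":0,"dz":0.003,"rx":0,"ry":0,"rz":0},{"dx":0,"dy":0,"dz":0.003,"rx":0,"ry":0,"rz":0},{"dx":0,"dy":0,"dz":0.002,"rx":0,"ry":0,"rz":0}]' | grep -E 'pos|ct_f'
python3 -m pendant '[{"dx":0,"dy":0,"dz":0.001,"rx":0,"ry":0,"rz":0},{"dx":0,"dy":0,"dz":0,"rx":0,"ry":0,"rz":0}]' | grep -E 'pos|ct_f'
python3 -m pendant '[{"dx":0,"dy":0,"dz":0.001,"rx":0,"ry":0,"rz":0},{"dx":0,"dy":0,"dz":0,"rx":0,"ry":0,"rz":0}]' | grep -E 'pos|ct_f'
python3 -m pendant '[{"dx":0,"dy":0,"dz":0.001,"rx":0,"ry":0,"rz":0},{"dx":0,"dy":0,"dz":0,"rx":0,"ry":0,"rz":0}]' | grep -E 'pos|ct_f'
```

```text
tool_pos: [534.1, -294.2, 83.7]
contact_force: [-3.6, 0.7, 0.9]
tool_pos: [534.0, -294.2, 82.8]
contact_force: [-3.7, -0.8, -3.7]
tool_pos: [534.1, -294.2, 82.1]
contact_force: [-3.8, -0.3, -1.1]
tool_pos: [534.2, -294.2, 81.1]
contact_force: [-2.5, -0.2, 0.0]
```

```bash
python3 -m pendant '[{"dx":0,"dy":0,"dz":0.001,"rx":0,"ry":0,"rz":0},{"dx":0,"dy":0,"dz":0,"rx":0,"ry":0,"rz":0}]' | grep -E 'pos|ct_f'
python3 -m pendant '[{"dx":0,"dy":0,"dz":0.001,"rx":0,"ry":0,"rz":0},{"dx":0,"dy":0,"dz":0,"rx":0,"ry":0,"rz":0}]' | grep -E 'pos|ct_f'
```

```text
tool_pos: [534.3, -294.4, 80.4]
contact_force: [-2.8, -0.8, 2.9]
tool_pos: [534.6, -294.5, 80.2]
contact_force: [-3.4, 0.5, 7.9]
```

On the base. Ease off, shift back toward the wall, and release.

```bash
python3 -m pendant '[{"dx":0,"dy":-0.001,"dz":-0.001,"rx":0,"ry":0,"rz":0},{"dx":0,"dy":-0.001,"dz":0,"rx":0,"ry":0,"rz":0},{"dx":0,"dy":-0.001,"dz":0,"rx":0,"ry":0,"rz":0},{"dx":0,"dy":0,"dz":0,"rx":0,"ry":0,"rz":0}]' | grep -E 'pos|ct_f'
python3 -m pendant '[{"dx":0,"dy":0,"dz":0,"rx":0,"ry":0,"rz":0},{"dx":0,"dy":0,"dz":0,"rx":0,"ry":0,"rz":0},{"dx":0,"dy":0,"dz":0,"rx":0,"ry":0,"rz":0},{"dx":0,"dy":0,"dz":0,"rx":0,"ry":0,"rz":0},{"dx":0,"dy":0,"dz":0,"rx":0,"ry":0,"rz":0},{"dx":0,"dy":0,"dz":0,"rx":0,"ry":0,"rz":0}]' 0.75 | grep -E 'pos|ce|wid'
python3 -m pendant '[{"dx":0,"dy":0,"dz":-0.01,"rx":0,"ry":0,"rz":0},{"dx":0,"dy":0,"dz":-0.02,"rx":0,"ry":0,"rz":0},{"dx":0,"dy":0,"dz":-0.03,"rx":0,"ry":0,"rz":0},{"dx":0,"dy":0,"dz":-0.04,"rx":0,"ry":0,"rz":0},{"dx":0,"dy":0,"dz":-0.04,"rx":0,"ry":0,"rz":0},{"dx":0,"dy":0,"dz":0,"rx":0,"ry":0,"rz":0},{"dx":0,"dy":0,"dz":0,"rx":0,"ry":0,"rz":0}]' | grep -E 'pos|ce'
python3 -c "
from h import *
c=shot('side','s6');W=world(c);S=W.reshape(-1,3)
k=(S[:,0]>490)&(S[:,0]<580)&(abs(S[:,1]+293)<70)&(S[:,2]>86)&(S[:,2]<112);P=S[k];print('cass top',np.median(P[:,2]),k.sum(),cv2.minAreaRect(P[:,:2].astype(np.float32)))
print(sense()['time_s'])
cv2.imwrite('pics/a6.png',cv2.resize(c['color'][:,:,::-1][140:330,190:380],(600,600),interpolation=cv2.INTER_CUBIC))"
```

```text
tool_pos: [531.1, -294.2, 80.3]
contact_force: [-3.0, -0.9, 2.7]
tool_pos: [531.2, -294.1, 80.1]
contact_force: [0.3, -0.5, 0.4]
gripper_width: 0.74
finger_force: 0.0
tool_pos: [531.9, -294.6, 223.6]
contact_force: [0.5, -0.3, -1.3]
finger_force: 0.0
cass top 98.2792825211279 327 ((528.5281372070312, -293.03338623046875), (104.13987731933594, 41.52861022949219), 88.23682403564453)
14.6167
```

View pics/a6.png

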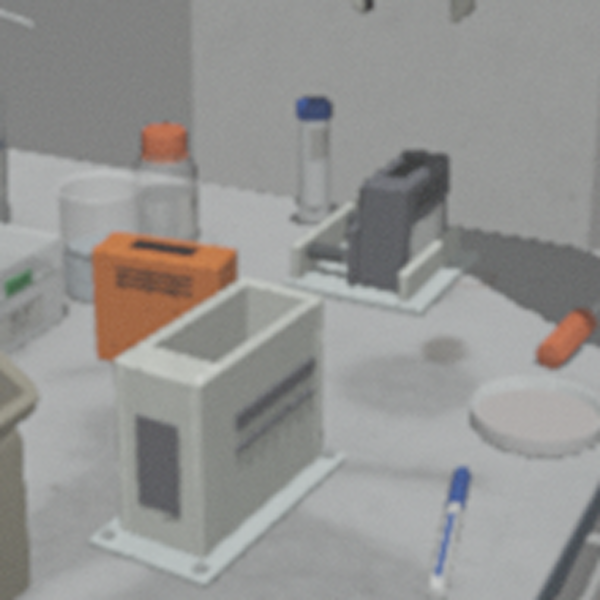

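The cassette stands upright between wall and cheek at (400,225). Its top is at z≈98 as it should be, and it is centred at (528.5,-293). The dock is empty and the bystanders haven't moved.

```bash
python3 -c "
from bench import *
print(hand_in())"
```

```text
the job is handed in; nothing more can be done
None
```

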